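Free the hold-down key from the slotted welding jig

TASK

Take the T-headed hold-down key out of the slot in the jig's guard plate, feeling for the turn at which its hidden head comes through rather than forcing it, and hang it by its collar, well into the fork of the empty rest. Do not drop the key, and leave the spare key and everything else on the bench where it is.

Things in the scene. Friction and masses are not known exactly. Their poses are not given: they have to be found in the camera images.
- key_wing (a point): Centre of the upright flat grip wing of the steel hold-down key standing in the jig's slot: 46 mm along x, 12 mm thick along y (grip across this), 45 mm tall; z up along the stem. Below it: a round collar 34 mm across, 8 mm thick, its underside 30.5 mm below this point; a 12 mm round stem; the head. At the start the collar rests on the plate and the wing stands across the slot within 0.1 rad
- key_seat (a point): Centre of the underside of the key's collar (the face that sits on the plate or the fork); axes as the wing's
- key_foot (a point): Centre of the key's head: a bar 50 mm long, 12 wide, 12 tall, centred on the stem, 36 mm below the collar's underside. It is locked to the stem and turns with the wing, but lies at an unknown angle to the wing's x axis, from -1.0 to +1.0 rad seen from above, different each time, hidden in the closed jig and not reported (this point's axes are the wing's). It starts too far across the slot to come out
- slot (a point): Centre of the slot, on the upper face of the jig's guard plate, 108 mm above the bench. Slot 62 mm long along y, 18 mm wide along x; plate 8 mm thick, reaching 75 mm to either side along x, 85 mm to -y and 135 mm to +y. A fixed tee-shaped weld sample, 36 mm high, stands on the plate 85 to 125 mm to +y
- fork_free (a point): Hanging place on the EMPTY fork rest (fixed): on the upper face of its two level tines, midway between them, 118 mm above the bench. The fork is open towards -x; tines reach 36 mm that way. The gap is 20 mm wide and ends 14 mm to +x; each tine is 16 mm wide, 8 mm thick. Below is free but for an upright 40 to 52 mm to +x and a base 8 mm thick, 80 mm wide, 45 mm to -x, 60 mm to +x
- fork_used (a point): The same point of the other, identical rest (fixed), on which the spare key hangs: leave it alone
- spare: The spare key, of the same shape, hanging on the other rest; origin at the centre of its collar's underside, 53 mm below its top. Leave it alone
- jig: The jig box under the guard plate, closed all round and fixed to the bench; origin on the bench under the slot's centre, axes as the slot's
- key: The whole hold-down key, about 0.32 kg; origin at the centre of its collar's underside, axes as the wing's
- hammer: Hammer, 260 mm long, lying on the bench. Bystander
- brush: Brush, 200 mm long, lying on the bench. Bystander
- cup: Dark steel cup, 72 mm across and 85 mm tall, upright on the bench. Bystander
- angle: Piece of angle iron, 90 mm long and 40 mm high, on the bench. Bystander
- coupon: Flat steel weld coupon, 80 x 50 x 8 mm, on the bench. Bystander
- magnet: Square black magnet block, 70 x 70 x 21 mm, on the bench. Bystander
Things that resemble listed ones, but are neither listed nor needed, are in the scene too. Leave any green or turquoise look-alike of the part that bears fork_free alone.

How it is judged:
By the outcome, as a careful person would: the job done as asked, in the order asked, and still so for the second after the job is handed in, with the robot touching nothing.
It also fails if it takes over 67 s, if anything falls off the work surface, if the arm or the gripper's body presses on something with over 40 N, if the wrist force passes 120 N, or if a joint passes its speed limit or range.

ROBOT

A 6-joint arm with a two-finger parallel gripper is mounted at the origin on the work surface. World frame = base frame: x ahead of the robot, y to its left, z up, the work surface at z = 0. Lengths are in m, angles in degrees, forces in N, time in s.
With the tool pointing down it reaches from about 0.35 to 0.725 m from the base axis. Payload 6 kg.
Tool frame: the origin (TCP) lies midway between the tips of the shut fingers; the grasp point (between the pads) lies 19 mm behind it; z points along the fingers, x is the direction in which the jaws open and shut, and the axes are right-handed (so a half turn about z gives the same grasp; the last joint's range is limited). The gripper opens to 85 mm and grips with 20 to 120 N. Pads are 22 mm wide; open, the fingers measure 114 mm over their backs; the gripper's body (76 mm by 85 mm) begins 54 mm behind the grasp point. The pads swing forward as they close: fully open they stand 13 mm farther back than shut.
Start: joints at [-47.515, 2.303, 4.859, 0, -92.561, -19.12], TCP at [0.238, -0.551, 0.231] pointing down, gripper open.
Joint ranges: [-146.85, 146.85], [-73.84, 115.35], [-62.03, 85.46], [-188.31, 113.3], [-161.28, -10.13], [-171.36, 171.36]. Speed limits (degrees/s): [147.25, 147.25, 172.46, 180, 180, 180].

INTERFACE

Orientations are given as [roll, pitch, yaw] about the fixed x, y, z axes, in that order (R = Rz(yaw) Ry(pitch) Rx(roll)).
In Python, from workcell import sense, camera, job_done gives the robot as it stands.
- The arm moves only by the tool carry_out, never from a script. Its argument "deltas" is a list that holds one entry, the list of rows, each a list of 7 numbers: the shift along the tool's x, y, z in m, then the turn, a rotation vector about the tool's x, y, z in degrees, then the closure in counts, from 0 (fully open) to 255 (shut). A call has 1 to 8 rows; each row shifts and turns the pose as measured when the row begins, along the tool's axes as they then stand; what a row does not reach is not made up. A row lasts 1/10 s, in which the tool goes at most 50 mm and 8.59 degrees, less where a joint would pass 70% of its speed; a pose out of reach is approached as far as the arm can. A call is refused whole if a number of a shift passes 0.05 or a number of a turn 8.59, either way. A call with a gripper value outside its range is refused whole. The fingers move at their own pace and stop on an object; "newtons" is the grip in N (left out, the last holds). Time passes only in rows, so rows that do not move let the fingers close. It gives the time, the measured TCP pose, the force and the opening at its end, in the units of the state.
- sense(): the state, without advancing time (a new reading comes with each control period).
- camera(name): name is "scene" or "side" or "wrist"; returns a dict with "color" (420x560x3 uint8, red, green, blue), "fx", "fy", "cx", "cy" (pixels), "pose" (4x4, takes a point from camera to world coordinates); the wrist camera has in their place "mount" (4x4, takes a point from camera to tool coordinates, whose origin is the TCP and whose axes are the tool frame's). Camera axes: x right, y down, z forward; pixel columns grow to the right and rows downward; lengths in m; the calibration is good to about 2 mm. The wrist camera is an equidistant fisheye: a pixel r from the principal point sees the ray r / f radians off the axis. A picture is of the moment at which its call begins: read the wrist's pose just before it. There is no depth.
- job_done(): hands the job in, once; it reports no verdict.
The state is a dict: "clock": time; "qpos": joint angles; "joint_velocities": joint speeds; "tau": joint torques, N m; "tcp_pos": TCP position; "orientation": TCP orientation; "contact_force": force on the tool from outside, world axes, zero at the start; "moment": the same for the moment, N m; "finger_gap": opening from 0.0 (shut) to 1.0 (fully open).
Only numpy, scipy, OpenCV 4.12 (cv2) and the standard library are available. Lean on these libraries where they do the work, as an engineer would, in place of code of your own. Each camera call takes 0.05 s, during which the arm holds its last target. There are 200 camera calls.

## Working session

There is one attempt and no reset: what is moved stays moved. The work goes in short steps, Python scripts to look and compute and a tool call to move; the robot and the scene stay as the last step left them, time stands still between calls to the robot, and variables do not carry over. Pictures are saved under pics/ and viewed, about 8 in all and at most 12, crops included, and the job is handed in when it is done.

Besides the shell and the picture viewer there is one more tool, called after "Emit:" as name(argument=value, ...), one argument or row to a line, values as JSON. carry_out: Moves the arm, as the interface text tells. Its arguments: {"type":"object","properties":{"deltas":{"type":"array"},"newtons":{"type":"number"}},"required":["deltas"]}

```bash
mkdir -p pics; ls; python3 - <<'E'
from workcell import sense,camera
import cv2,numpy as np
s=sense();print(s)
for n in("scene","side","wrist"):
    c=camera(n);cv2.imwrite(f"pics/{n}0.png",c["color"][...,::-1]);print(n,{k:(np.round(v,4).tolist() if k!="color" else 0) for k,v in c.items()})
a=[cv2.imread(f"pics/{n}0.png") for n in("scene","side")]
E
```

```text
pics
{'clock': 0.0, 'qpos': array([-4.75164603e+01,  2.34039095e+00,  4.79986155e+00, -2.76679836e-02,
       -9.25612512e+01, -1.91196895e+01]), 'joint_velocities': array([ 0.08929522, -0.01960892, -0.01845136,  0.02880895,  0.06290956,
        0.03973204]), 'tau': array([-1.35769893e-03, -3.68201995e+01,  3.47411156e+01,  6.93238646e+00,
       -5.44623937e-03,  7.02758065e-07]), 'tcp_pos': array([ 0.23788672, -0.55045785,  0.23023426]), 'orientation': array([-1.79992780e+02, -1.05219880e-01,  1.13365055e+02]), 'contact_force': array([ 0.34483502,  0.06235749, -0.41176371]), 'moment': array([-0.0540137 ,  0.00290138, -0.00658316]), 'finger_gap': 1.0050430053382688}
scene {'color': 0, 'fx': 405.6269, 'fy': 405.6269, 'cx': 275.6945, 'cy': 206.9237, 'pose': [[0.7662, 0.5614, -0.3128, 0.8662], [0.6426, -0.6634, 0.3834, -0.337], [0.0078, -0.4947, -0.869, 1.0697], [0.0, 0.0, 0.0, 1.0]]}
side {'color': 0, 'fx': 507.7659, 'fy': 507.7659, 'cx': 280.7282, 'cy': 207.3932, 'pose': [[-0.6878, -0.5718, 0.4471, -0.2488], [-0.7259, 0.5416, -0.424, 0.7993], [0.0003, -0.6162, -0.7876, 1.4236], [0.0, 0.0, 0.0, 1.0]]}
wrist {'color': 0, 'fx': 325.1923, 'fy': 325.1923, 'cx': 278.5817, 'cy': 210.9468, 'mount': [[1.0, 0.0004, -0.0001, 0.0006], [-0.0003, 0.9588, 0.284, -0.0725], [0.0002, -0.284, 0.9588, -0.1419], [0.0, 0.0, 0.0, 1.0]]}
```

View pics/scene0.png

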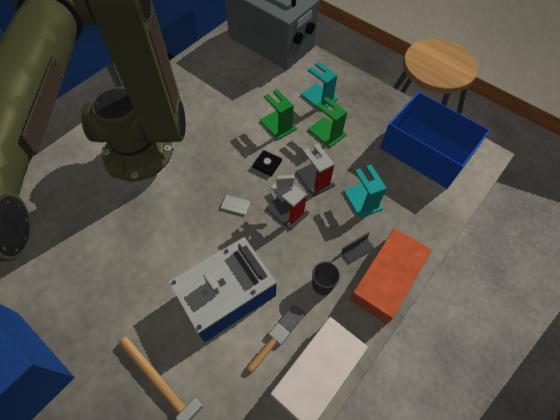

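View pics/side0.png

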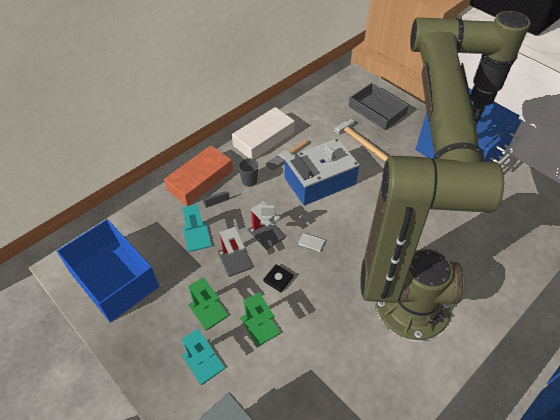

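Scene view: the jig is at (222,285), with the key's wing at about (210,282) and the weld tee at (248,262). There are two red/grey rests. The one at (290,198) carries the spare and the one at (318,165) looks empty. The green and turquoise forks at (278,115), (328,122), (320,85) and (367,190) are look-alikes. I'll confirm in one enlarged crop.

```bash
python3 - <<'E'
import cv2,numpy as np
a=cv2.imread("pics/scene0.png");b=cv2.imread("pics/side0.png")
def crop(im,u,v,w,h):return cv2.resize(im[v:v+h,u:u+w],(400,300),interpolation=cv2.INTER_CUBIC)
t=np.vstack([np.hstack([crop(a,160,235,120,90),crop(a,250,135,100,75+15)]) , np.hstack([crop(b,270,125,100,75),crop(b,205,190,100,75)+0])])
cv2.imwrite("pics/crop0.png",t)
E
```

```text
(no output)
```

View pics/crop0.png

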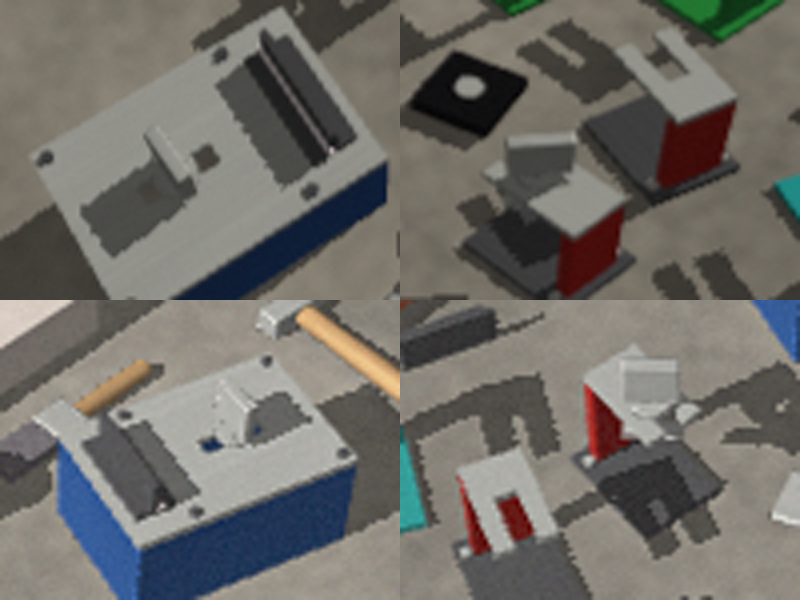

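The crop confirms it. The rest at scene (318,165) has an empty gap. The rest at (290,195) holds the spare's wing. The tee sample at the right end of the plate marks the jig's +y. Now casting rays.

```bash
cat > h.py <<'E'
import numpy as np,cv2
from scipy.spatial.transform import Rotation as R
from workcell import sense,camera
def ray(c,uv,tool=None):
    u=(np.array(uv,float)-[c["cx"],c["cy"]])/[c["fx"],c["fy"]]
    if "mount" in c:
        r=np.hypot(*u);d=np.r_[u/r*np.sin(r),np.cos(r)] if r>0 else np.array([0,0,1.]);P=tool@c["mount"]
    else: d=np.r_[u,1];P=c["pose"]
    return P[:3,3],P[:3,:3]@d
def onz(c,uv,z,tool=None):
    o,d=ray(c,uv,tool);return (o+d*(z-o[2])/d[2])[:2]
def proj(c,p,tool=None):
    P=tool@c["mount"] if "mount" in c else c["pose"]
    q=np.linalg.inv(P)@np.r_[p,1];q=q[:3]
    if "mount" in c:
        rr=np.hypot(q[0],q[1]);t=np.arctan2(rr,q[2]);return np.array([c["cx"],c["cy"]])+c["fx"]*t*q[:2]/rr
    return np.array([c["cx"]+c["fx"]*q[0]/q[2],c["cy"]+c["fy"]*q[1]/q[2]])
def tool():
    s=sense();T=np.eye(4);T[:3,3]=s["tcp_pos"];T[:3,:3]=R.from_euler("xyz",s["orientation"],degrees=True).as_matrix();return T
def rel(p,yaw):
    "shift in tool axes and turn about tool z to reach TCP p, pointing down, tool yaw"
    T=tool();d=T[:3,:3].T@(np.array(p)-T[:3,3])
    G=R.from_euler("xyz",[180,0,yaw],degrees=True).as_matrix()
    return d.round(4),R.from_matrix(T[:3,:3].T@G).as_rotvec(degrees=True).round(2)
E
python3 - <<'E'
from h import *
c=camera("scene");s=camera("side")
pl=dict(a=(244,237.4),b=(276.4,282.4),c=(169,281.5))
for k,v in pl.items():print("plate scene",k,onz(c,v,.108).round(4))
for v in [(283.75,157.5),(336,136),(359,165.5),(304.5,186.75)]:print("plate side",onz(s,v,.108).round(4))
# fork top
for v in [(306,150),(316.5,144.5),(334,165),(317.5,171)]:print("fork scene",onz(c,v,.118).round(4))
o=lambda x,y:(205+(x-400)/4,190+(y-300)/4)
for v in [(462,470),(525,450),(560,530),(507,548)]:print("fork side",onz(s,o(v[0]-0,v[1]),.118).round(4))
# wing top edge: scene crop (148,128)-(190,180)
for v in [(150,126),(192,172)]:print("wing top scene",onz(c,(160+v[0]*.3,235+v[1]*.3),.161).round(4))
E
```

```text
plate scene a [ 0.5157 -0.0365]
plate scene b [ 0.6591 -0.0757]
plate scene c [ 0.4552 -0.2446]
plate side [ 0.6545 -0.0719]
plate side [ 0.6007 -0.2876]
plate side [ 0.4445 -0.2374]
plate side [ 0.5071 -0.0287]
fork scene [0.468  0.2878]
fork scene [0.4792 0.324 ]
fork scene [0.5625 0.2973]
fork scene [0.5389 0.2499]
fork side [0.5498 0.3029]
fork side [0.5305 0.2544]
fork side [0.4542 0.284 ]
fork side [0.4696 0.3241]
wing top scene [ 0.5267 -0.1805]
wing top scene [ 0.5729 -0.1857]
```

Slot is about (0.549,-0.182) with the jig yaw about -16°. Its plate-corner estimate agrees with the wing's top edge. The fork is about (0.502,0.292) with yaw about -20°. Both are within reach. Next I'll go above the key.

```bash
cat >> h.py <<'E'
def plan(p,yaw,n):
    T=tool();G=R.from_euler("xyz",[180,0,yaw],degrees=True)
    rv=(R.from_matrix(T[:3,:3]).inv()*G).as_rotvec(degrees=True)/n
    step=(np.array(p)-T[:3,3])/n;A=R.from_matrix(T[:3,:3])
    for i in range(n):
        print((A.inv().apply(step)).round(3).tolist(),rv.round(1).tolist());A=A*R.from_rotvec(rv,degrees=True)
E
python3 -c "
from h import *
plan([.549,-.182,.25],76,12)"
```

```text
[0.018, 0.036, -0.002] [-0.0, -0.0, 3.1]
[0.02, 0.035, -0.002] [-0.0, -0.0, 3.1]
[0.022, 0.034, -0.002] [-0.0, -0.0, 3.1]
[0.024, 0.033, -0.002] [-0.0, -0.0, 3.1]
[0.025, 0.031, -0.002] [-0.0, -0.0, 3.1]
[0.027, 0.03, -0.002] [-0.0, -0.0, 3.1]
[0.029, 0.028, -0.002] [-0.0, -0.0, 3.1]
[0.03, 0.027, -0.002] [-0.0, -0.0, 3.1]
[0.031, 0.025, -0.002] [-0.0, -0.0, 3.1]
[0.033, 0.023, -0.002] [-0.0, -0.0, 3.1]
[0.034, 0.022, -0.002] [-0.0, -0.0, 3.1]
[0.035, 0.02, -0.002] [-0.0, -0.0, 3.1]
```

Emit:
carry_out(
  deltas=[
    [[0.018,0.036,-0.002,0,0,3.1,0],[0.02,0.035,-0.002,0,0,3.1,0],[0.022,0.034,-0.002,0,0,3.1,0],[0.024,0.033,-0.002,0,0,3.1,0],[0.025,0.031,-0.002,0,0,3.1,0],[0.027,0.03,-0.002,0,0,3.1,0],[0.029,0.028,-0.002,0,0,3.1,0],[0.03,0.027,-0.002,0,0,3.1,0]],
  ],
)

```text
clock: 1.05
tcp_pos: [0.4508, -0.2988, 0.2453]
orientation: [-179.9, -0.2, 87.1]
contact_force: [0.5, -0.5, -0.0]
finger_gap: 1.0
```

```bash
python3 -c "
from h import *
plan([.549,-.182,.25],76,6)"
```

```text
[0.02, 0.015, -0.001] [-0.0, -0.0, 1.8]
[0.021, 0.015, -0.001] [-0.0, -0.0, 1.8]
[0.021, 0.014, -0.001] [-0.0, -0.0, 1.8]
[0.022, 0.013, -0.001] [-0.0, -0.0, 1.8]
[0.022, 0.013, -0.001] [-0.0, -0.0, 1.8]
[0.022, 0.012, -0.001] [-0.0, -0.0, 1.8]
```

Emit:
carry_out(
  deltas=[
    [[0.02,0.015,-0.001,0,0,1.8,0],[0.021,0.015,-0.001,0,0,1.8,0],[0.021,0.014,-0.001,0,0,1.8,0],[0.022,0.013,-0.001,0,0,1.8,0],[0.022,0.013,-0.001,0,0,1.8,0],[0.022,0.012,-0.001,0,0,1.8,0],[0,0,0,0,0,0,0]],
  ],
)

```text
clock: 1.75
tcp_pos: [0.5548, -0.1724, 0.2506]
orientation: [-179.8, -0.2, 76.1]
contact_force: [-1.0, -1.2, 0.1]
finger_gap: 1.002
```

```bash
python3 - <<'E'
from h import *
T=tool();c=camera("wrist");cv2.imwrite("pics/w1.png",c["color"][...,::-1]);print(T.round(4))
for p in [(.549,-.182,.161),(.549,-.182,.108)]:print(proj(c,p,T))
E
```

```text
[[ 0.24    0.9708 -0.0033  0.5548]
 [ 0.9708 -0.24    0.0045 -0.1724]
 [ 0.0036 -0.0043 -1.      0.2506]
 [ 0.      0.      0.      1.    ]]
[263.31592175 212.53795644]
[265.78353959 195.78549122]
```

View pics/w1.png

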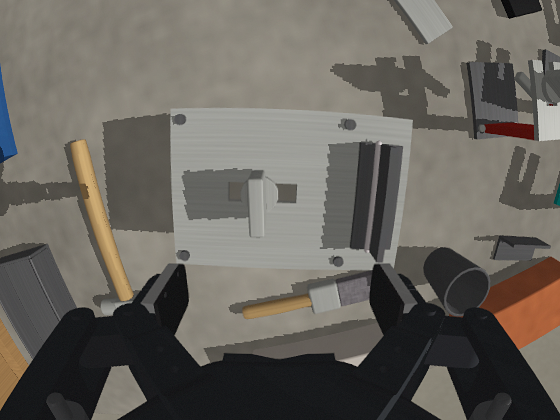

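The close view shows the wing at pixels x 248–266, y 171–237. The slot ends are at x 228 and 297, y about 193. I'll extract the edges numerically.

```bash
python3 - <<'E'
from h import *
im=cv2.imread("pics/w1.png");g=cv2.cvtColor(im,cv2.COLOR_BGR2GRAY)
for v in (180,195,210,225):print(v,g[v,224:302:1].tolist())
cv2.imwrite("pics/w1c.png",cv2.resize(im[140:260,200:340],(770,660))[:600])
T=tool();c=camera("wrist")
for p in [(228,192),(297,193)]:print("slot end",onz(c,p,.108,T))
E
```

```text
180 [101, 101, 99, 100, 101, 100, 102, 101, 102, 101, 102, 101, 98, 100, 100, 101, 101, 98, 101, 99, 99, 98, 89, 88, 115, 142, 145, 145, 145, 144, 144, 147, 149, 148, 148, 149, 154, 170, 157, 152, 151, 153, 157, 159, 165, 155, 145, 131, 146, 152, 156, 156, 155, 156, 156, 155, 155, 155, 155, 154, 155, 155, 155, 155, 155, 155, 154, 155, 155, 156, 155, 154, 155, 155, 155, 156, 155, 156]
195 [98, 98, 98, 95, 82, 82, 89, 87, 90, 90, 90, 90, 89, 91, 91, 91, 91, 97, 100, 99, 99, 98, 97, 84, 102, 141, 152, 151, 152, 151, 153, 155, 157, 156, 158, 159, 159, 168, 183, 154, 151, 151, 157, 158, 161, 159, 159, 160, 155, 157, 161, 161, 159, 178, 99, 87, 90, 90, 89, 89, 88, 89, 88, 89, 88, 87, 87, 86, 89, 88, 89, 86, 105, 157, 154, 154, 154, 153]
210 [101, 100, 100, 101, 101, 102, 101, 101, 101, 101, 101, 101, 103, 102, 102, 103, 101, 100, 101, 101, 101, 101, 102, 102, 86, 113, 152, 153, 151, 152, 152, 155, 158, 157, 156, 158, 161, 163, 175, 173, 151, 152, 156, 159, 163, 162, 160, 158, 157, 157, 157, 157, 158, 157, 156, 156, 157, 157, 156, 156, 156, 155, 156, 155, 155, 155, 155, 155, 155, 155, 155, 155, 156, 155, 156, 156, 155, 156]
225 [159, 159, 159, 159, 158, 158, 159, 159, 159, 157, 157, 158, 157, 158, 157, 157, 157, 157, 156, 157, 156, 157, 157, 158, 142, 98, 124, 154, 154, 153, 153, 156, 157, 158, 158, 158, 160, 160, 169, 183, 153, 152, 155, 156, 155, 156, 156, 155, 156, 156, 155, 155, 156, 156, 155, 155, 157, 155, 156, 156, 156, 156, 156, 156, 156, 156, 156, 157, 156, 155, 156, 156, 156, 156, 157, 156, 157, 156]
slot end [ 0.53662253 -0.21539469]
slot end [ 0.55261771 -0.15508917]
```

View pics/w1c.png

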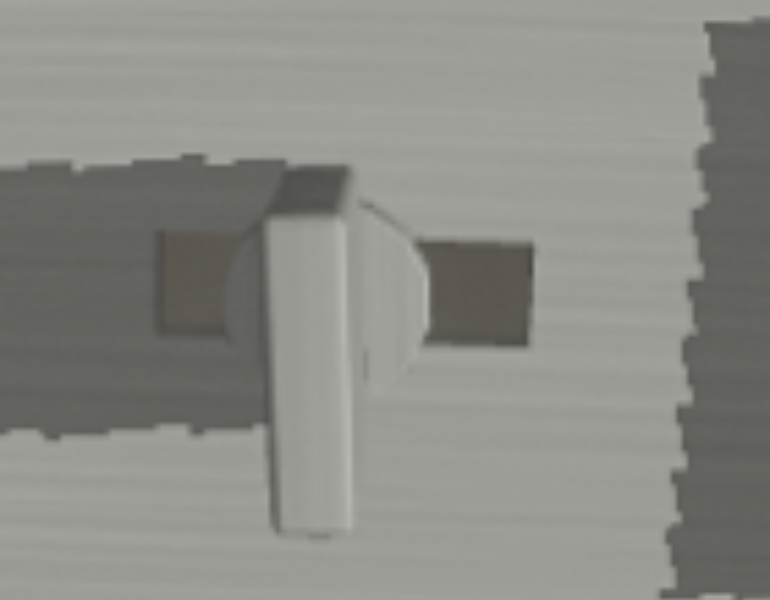

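```bash
python3 - <<'E'
from h import *
T=tool();c=camera("wrist")
q=[onz(c,p,.161,T) for p in [(248.7,178.5),(263.1,178.5),(264,236.4),(250.5,236.4)]]
q=np.array(q);print(q.round(4),q.mean(0).round(4))
x=(q[3]+q[2]-q[0]-q[1])/2;print("len",np.hypot(*x),"wing yaw",np.degrees(np.arctan2(x[1],x[0])),"thick",np.hypot(*(q[1]-q[0])))
y=onz(c,(297,193.3),.108,T)-onz(c,(228.5,191.6),.108,T);print("slot yaw",np.degrees(np.arctan2(y[1],y[0]))-90,np.hypot(*y))
wy=np.degrees(np.arctan2(x[1],x[0]))
m=q.mean(0);print(rel([m[0],m[1],.25],wy+90))
E
```

```text
[[ 0.5205 -0.1877]
 [ 0.523  -0.1775]
 [ 0.5665 -0.1882]
 [ 0.5641 -0.1982]] [ 0.5435 -0.1879]
len 0.04482272655289087 wing yaw -13.664487490046824 thick 0.010492648968112701
slot yaw -15.49380303159839 0.06200363433359692
(array([-0.0153, -0.0064,  0.0014]), array([-0.19, -0.18, -0.29]))
```

Emit:
carry_out(
  deltas=[
    [[-0.0145,-0.0063,0,0.2,-0.2,-0.3,0],[0,0,0.03,0,0,0,60],[0,0,0.03,0,0,0,60],[0,0,0.03,0,0,0,60],[0,0,0.02,0,0,0,60],[0,0,0,0,0,0,60]],
  ],
  newtons=60,
)

```text
clock: 2.5
tcp_pos: [0.5381, -0.1955, 0.1409]
orientation: [-179.9, 0.1, 76.1]
contact_force: [-0.3, 0.3, -0.2]
finger_gap: 0.767
```

```bash
python3 - <<'E'
from h import *
print(rel([.544,-.187,.125],76.3))
E
```

```text
(array([0.0097, 0.0037, 0.0159]), array([-0.12,  0.07, -0.22]))
```

Emit:
carry_out(
  deltas=[
    [[0.0097,0.0037,0.005,0,0,-0.2,60],[0,0,0,0,0,0,60]],
  ],
)

```text
clock: 2.7
tcp_pos: [0.544, -0.1883, 0.1377]
orientation: [-180.0, 0.1, 76.2]
contact_force: [0.4, -0.3, -1.2]
finger_gap: 0.766
```

```bash
python3 - <<'E'
from h import *
print(rel([.544,-.187,.125],76.3))
E
```

```text
(array([ 0.0013, -0.0003,  0.0127]), array([-0.  ,  0.1 , -0.12]))
```

Emit:
carry_out(
  deltas=[
    [[0.001,0,0.008,0,0,0,60],[0,0,0.004,0,0,0,60],[0,0,0,0,0,0,60]],
  ],
)

```text
clock: 3.0
tcp_pos: [0.5456, -0.1874, 0.1278]
orientation: [179.7, 0.1, 76.2]
contact_force: [0.0, 0.8, 0.9]
finger_gap: 0.767
```

Emit:
carry_out(
  deltas=[
    [[0,0,0,0,0,0,255],[0,0,0,0,0,0,255],[0,0,0,0,0,0,255],[0,0,0,0,0,0,255],[0,0,0,0,0,0,255],[0,0,0,0,0,0,255]],
  ],
  newtons=80,
)

```text
clock: 3.6
tcp_pos: [0.546, -0.1875, 0.1289]
orientation: [179.7, 0.1, 76.2]
contact_force: [0.1, -0.0, -0.2]
finger_gap: 0.126
```

```bash
python3 - <<'E'
from h import *
s=sense();print(s["tcp_pos"],s["contact_force"],s["moment"],s["qpos"])
E
```

```text
[ 0.5460266  -0.18754877  0.12887521] [ 1.07225162e-01 -1.94016143e-04 -2.26293755e-01] [ 0.00997526  0.00652585 -0.0068475 ] [   1.0513292    -0.74163999   -8.94582829    0.17317389  -81.49382479
 -104.83136902]
```

Gripped, with a gap of about 11 mm against a 12 mm wing. Next I'll lift most of the 22 mm of free play, then creep up to feel the plate's underside.

Emit:
carry_out(
  deltas=[
    [[0,0,-0.008,0,0,0,255],[0,0,-0.006,0,0,0,255],[0,0,-0.002,0,0,0,255],[0,0,0,0,0,0,255]],
  ],
)

```text
clock: 4.0
tcp_pos: [0.5452, -0.187, 0.1446]
orientation: [179.8, 0.1, 76.2]
contact_force: [-0.5, -0.8, -2.1]
finger_gap: 0.127
```

Emit:
carry_out(
  deltas=[
    [[0,0,-0.002,0,0,0,255],[0,0,-0.002,0,0,0,255],[0,0,0,0,0,0,255]],
  ],
)

```text
clock: 4.3
tcp_pos: [0.5449, -0.1869, 0.1484]
orientation: [179.9, 0.0, 76.2]
contact_force: [-0.2, 0.5, -2.2]
finger_gap: 0.131
```

Emit:
carry_out(
  deltas=[
    [[0,0,-0.002,0,0,0,255],[0,0,0,0,0,0,255]],
  ],
)

```text
clock: 4.5
tcp_pos: [0.5449, -0.1869, 0.1504]
orientation: [179.9, 0.0, 76.2]
contact_force: [0.6, -0.7, -1.8]
finger_gap: 0.129
```

Emit:
carry_out(
  deltas=[
    [[0,0,-0.0015,0,0,0,255],[0,0,0,0,0,0,255]],
  ],
)

```text
clock: 4.7
tcp_pos: [0.5444, -0.1866, 0.1507]
orientation: [-180.0, 0.0, 76.2]
contact_force: [-0.2, 0.7, -2.9]
finger_gap: 0.128
```

Emit:
carry_out(
  deltas=[
    [[0,0,-0.0015,0,0,0,255],[0,0,0,0,0,0,255]],
  ],
)

```text
clock: 4.9
tcp_pos: [0.544, -0.1865, 0.1508]
orientation: [-179.9, 0.0, 76.2]
contact_force: [0.3, 0.1, -3.3]
finger_gap: 0.124
```

Contact at 22 mm of lift, as the geometry predicts. At least about 30° of turn is needed either way, so I'll back off 1 mm and turn counter-clockwise.

Emit:
carry_out(
  deltas=[
    [[0,0,0.0015,0,0,0,255],[0,0,0,0,0,-6,255],[0,0,0,0,0,-6,255],[0,0,0,0,0,-6,255],[0,0,0,0,0,-3,255],[0,0,0,0,0,0,255]],
  ],
)

```text
clock: 5.5
tcp_pos: [0.5448, -0.186, 0.1509]
orientation: [180.0, -0.0, 98.1]
contact_force: [-0.3, -1.0, -5.7]
finger_gap: 0.124
```

Emit:
carry_out(
  deltas=[
    [[0,0,-0.0015,0,0,0,255],[0,0,-0.0015,0,0,-3,255],[0,0,-0.0015,0,0,0,255]],
  ],
)

```text
clock: 5.8
tcp_pos: [0.544, -0.1855, 0.151]
orientation: [-179.8, -0.2, 100.9]
contact_force: [3.0, -2.5, -14.0]
finger_gap: 0.128
```

Firm but gentle contact, with the wing turned 25°. I'll keep turning with slight upward pressure.

Emit:
carry_out(
  deltas=[
    [[0,0,0,0,0,-4,255],[0,0,-0.0008,0,0,-4,255],[0,0,-0.0008,0,0,0,255],[0,0,0,0,0,0,255]],
  ],
)

```text
clock: 6.2
tcp_pos: [0.5438, -0.1848, 0.1509]
orientation: [-179.8, -0.3, 108.6]
contact_force: [2.0, -1.1, -8.8]
finger_gap: 0.124
```

Emit:
carry_out(
  deltas=[
    [[0,0,0,0,0,-4,255],[0,0,-0.001,0,0,-4,255],[0,0,-0.001,0,0,0,255],[0,0,0,0,0,0,255]],
  ],
)

```text
clock: 6.6
tcp_pos: [0.5437, -0.1838, 0.1509]
orientation: [-179.8, -0.5, 116.2]
contact_force: [2.6, -1.6, -9.5]
finger_gap: 0.131
```

Emit:
carry_out(
  deltas=[
    [[0,0,0,0,0,-4,255],[0,0,-0.001,0,0,-4,255],[0,0,-0.001,0,0,0,255],[0,0,0,0,0,0,255]],
  ],
)

```text
clock: 7.0
tcp_pos: [0.5435, -0.1829, 0.1509]
orientation: [-179.8, -0.7, 123.8]
contact_force: [3.6, -0.6, -11.8]
finger_gap: 0.128
```

Emit:
carry_out(
  deltas=[
    [[-0.003,-0.001,0.001,0,0.4,0,255],[0,0,-0.001,0,0,-3,255],[0,0,-0.001,0,0,-1,255],[0,0,-0.001,0,0,-3,255],[0,0,-0.001,0,0,-1,255],[0,0,0,0,0,0,255]],
  ],
)

```text
clock: 7.6
tcp_pos: [0.5435, -0.1849, 0.1508]
orientation: [-180.0, -1.6, 131.5]
contact_force: [2.5, 1.0, -13.8]
finger_gap: 0.127
```

Emit:
carry_out(
  deltas=[
    [[0,0,-0.001,0,0,-3,255],[0,0,-0.001,0,0,-1,255],[0,0,-0.001,0,0,-3,255],[0,0,-0.001,0,0,-1,255],[0,0,0,0,0,0,255]],
  ],
)

```text
clock: 8.1
tcp_pos: [0.5435, -0.1841, 0.1509]
orientation: [179.8, -1.8, 139.3]
contact_force: [3.7, 0.4, -16.6]
finger_gap: 0.124
```

```bash
python3 - <<'E'
from h import *
print(rel([.5445,-.1855,.150],139.3))
E
```

```text
(array([-0.0017, -0.0004,  0.0008]), array([ 0.2 , -1.77, -0.  ]))
```

Emit:
carry_out(
  deltas=[
    [[-0.002,-0.0004,0.001,0.2,-1.8,0,255],[0,0,0,0,0,-3,255],[0,0,-0.001,0,0,-1,255],[0,0,-0.001,0,0,-3,255],[0,0,-0.001,0,0,-1,255],[0,0,0,0,0,0,255]],
  ],
)

```text
clock: 8.7
tcp_pos: [0.5426, -0.1856, 0.1511]
orientation: [-179.8, -0.3, 146.9]
contact_force: [3.8, 0.6, -17.5]
finger_gap: 0.131
```

Emit:
carry_out(
  deltas=[
    [[0,0,-0.001,0,0,-3,255],[0,0,-0.001,0,0,-1,255],[0,0,-0.001,0,0,-3,255],[0,0,-0.001,0,0,-1,255],[0,0,0,0,0,0,255]],
  ],
)

```text
clock: 9.2
tcp_pos: [0.5424, -0.185, 0.1511]
orientation: [-179.9, -0.5, 154.7]
contact_force: [3.2, -0.2, -17.5]
finger_gap: 0.131
```

Emit:
carry_out(
  deltas=[
    [[0,0,-0.001,0,0,-3,255],[0,0,-0.001,0,0,-1,255],[0,0,-0.001,0,0,-3,255],[0,0,-0.001,0,0,-1,255],[0,0,0,0,0,0,255]],
  ],
)

```text
clock: 9.7
tcp_pos: [0.5427, -0.1844, 0.1511]
orientation: [179.9, -0.7, 162.4]
contact_force: [4.0, 0.1, -18.5]
finger_gap: 0.126
```

Turned 86°, and the steady +x force suggests the stem is rubbing the slot's wall. I'll back off and find the slot's middle by touch.

Emit:
carry_out(
  deltas=[
    [[0,0,0.003,0.1,-0.6,0,255],[0,0,0.001,0,0,0,255],[0,0,0,0,0,0,255]],
  ],
)

```text
clock: 10.0
tcp_pos: [0.5429, -0.1855, 0.1511]
orientation: [-179.9, 0.1, 162.3]
contact_force: [4.0, -0.4, -20.4]
finger_gap: 0.126
```

Emit:
carry_out(
  deltas=[
    [[-0.0019,0.0006,0,0,0,0,255],[0,0,0,0,0,0,255]],
  ],
)

```text
clock: 10.2
tcp_pos: [0.5434, -0.1856, 0.151]
orientation: [-179.8, -0.0, 162.3]
contact_force: [1.6, 0.3, -13.9]
finger_gap: 0.125
```

Emit:
carry_out(
  deltas=[
    [[-0.0019,0.0006,0,0,0,0,255],[0,0,0,0,0,0,255]],
  ],
)

```text
clock: 10.4
tcp_pos: [0.5444, -0.1859, 0.151]
orientation: [-179.8, -0.2, 162.2]
contact_force: [-0.3, -0.9, -13.4]
finger_gap: 0.123
```

Emit:
carry_out(
  deltas=[
    [[0,0,0.003,0,0,0,255],[0,0,0.002,0,0,0,255],[0,0,0,0,0,0,255],[0,0,0,0,0,0,255]],
  ],
)

```text
clock: 10.8
tcp_pos: [0.5471, -0.1874, 0.151]
orientation: [-179.7, 0.4, 162.2]
contact_force: [-0.7, -0.2, -9.1]
finger_gap: 0.126
```

Emit:
carry_out(
  deltas=[
    [[-0.0019,0.0006,0,0,0,0,255],[0,0,0,0,0,0,255]],
  ],
)

```text
clock: 11.0
tcp_pos: [0.5481, -0.1875, 0.1509]
orientation: [-179.7, 0.2, 162.2]
contact_force: [-2.4, 0.5, -7.3]
finger_gap: 0.129
```

Emit:
carry_out(
  deltas=[
    [[-0.0019,0.0006,0,0,0,0,255],[0,0,0,0,0,0,255]],
  ],
)

```text
clock: 11.2
tcp_pos: [0.5484, -0.1875, 0.1507]
orientation: [-179.6, -0.0, 162.2]
contact_force: [-2.2, 0.7, -7.8]
finger_gap: 0.132
```

Walls are felt at x≈0.5425 and 0.5485, so the middle is TCP x≈0.5455 at this yaw. The key's axis sits about 2.5 mm off the TCP in tool -y. The earlier sweep was therefore off-centre and may have missed the turn. I'll continue centred, with the target following the yaw.

```bash
cat >> h.py <<'E'
def cen(yaw,z=None,o=.0025,C=(.5448,-.1855)):
    a=np.radians(yaw);p=[C[0]+o*np.sin(a),C[1]-o*np.cos(a),z or tool()[2,3]]
    s=sense();print(s["tcp_pos"].round(4),s["orientation"].round(1),s["contact_force"].round(1),s["moment"].round(2));print(rel(p,yaw))
E
python3 -c "
from h import *
cen(162.2)"
```

```text
[ 0.5484 -0.1875  0.1507] [-179.6   -0.   162.2] [-2.2  0.7 -7.8] [ 0.27  0.7  -0.01]
(array([ 0.004 ,  0.0033, -0.    ]), array([-0.41, -0.03,  0.02]))
```

Emit:
carry_out(
  deltas=[
    [[0.004,0.0033,0.003,-0.4,0,0,255],[0,0,0.002,0,0,0,255],[0,0,0,0,0,0,255]],
  ],
)

```text
clock: 11.5
tcp_pos: [0.5483, -0.1834, 0.149]
orientation: [179.9, 0.5, 162.3]
contact_force: [0.1, 1.2, -2.8]
finger_gap: 0.123
```

```bash
python3 -c "
from h import *
cen(162.2)"
```

```text
[ 0.5483 -0.1834  0.149 ] [179.9   0.5 162.3] [ 0.1  1.2 -2.8] [-0.06  0.02 -0.02]
(array([ 0.0027, -0.0005, -0.    ]), array([0.06, 0.51, 0.05]))
```

Emit:
carry_out(
  deltas=[
    [[0.0025,0,0,0,0.5,0,255],[0,0,0,0,0,0,255]],
  ],
)

```text
clock: 11.7
tcp_pos: [0.5467, -0.1828, 0.1505]
orientation: [179.9, 0.2, 162.3]
contact_force: [0.3, -1.0, -2.9]
finger_gap: 0.129
```

Emit:
carry_out(
  deltas=[
    [[0.0025,0,0,0,0,0,255],[0,0,0,0,0,0,255]],
  ],
)

```text
clock: 11.9
tcp_pos: [0.5443, -0.182, 0.1509]
orientation: [179.9, 0.2, 162.3]
contact_force: [-0.3, -0.4, -2.8]
finger_gap: 0.131
```

Emit:
carry_out(
  deltas=[
    [[0.0025,0,0,0,0,0,255],[0,0,0,0,0,0,255]],
  ],
)

```text
clock: 12.1
tcp_pos: [0.5429, -0.1815, 0.1508]
orientation: [179.9, 0.4, 162.3]
contact_force: [2.8, -1.2, -4.1]
finger_gap: 0.126
```

Wall again at 0.543, so the centre is ≈0.546. I'll recentre and sweep on.

Emit:
carry_out(
  deltas=[
    [[-0.0035,0,0,0,0.4,0,255],[0,0,-0.0005,0,0,-3,255],[0,0,-0.0005,0,0,-2,255],[0,0,-0.001,0,0,0,255]],
  ],
)

```text
clock: 12.5
tcp_pos: [0.5453, -0.1819, 0.151]
orientation: [179.8, -0.4, 167.4]
contact_force: [2.0, -2.4, -8.4]
finger_gap: 0.13
```

```bash
python3 -c "
from h import *
cen(sense()['orientation'][2])"
```

```text
[ 0.5453 -0.1819  0.151 ] [179.8  -0.4 167.4] [ 2.  -2.4 -8.4] [-0.78 -1.    0.09]
(array([-0.0003, -0.0011, -0.    ]), array([ 0.16, -0.4 , -0.  ]))
```

Emit:
carry_out(
  deltas=[
    [[-0.0005,-0.001,0,0.2,-0.4,-4,255],[0,0,-0.001,0,0,-1,255],[0,0,0,0,0,-4,255],[0,0,-0.001,0,0,-1,255],[0,0,0,0,0,0,255]],
  ],
)

```text
clock: 13.0
tcp_pos: [0.5447, -0.1827, 0.1508]
orientation: [179.9, -0.3, 177.3]
contact_force: [1.7, -0.4, -4.6]
finger_gap: 0.128
```

```bash
python3 -c "
from h import *
cen(sense()['orientation'][2])"
```

```text
[ 0.5447 -0.1827  0.1508] [179.9  -0.3 177.3] [ 1.7 -0.4 -4.6] [-0.12 -0.28  0.08]
(array([-0.0002, -0.0003, -0.    ]), array([ 0.06, -0.34, -0.  ]))
```

Emit:
carry_out(
  deltas=[
    [[-0.0005,0,0,0,-0.3,-4,255],[0,0,-0.001,0,0,-1,255],[-0.0005,0,-0.0005,0,0,-4,255],[0,0,-0.001,0,0,-1,255],[0,0,-0.0005,0,0,0,255]],
  ],
)

```text
clock: 13.5
tcp_pos: [0.5445, -0.1819, 0.151]
orientation: [179.7, -0.3, -173.0]
contact_force: [1.6, -0.3, -9.3]
finger_gap: 0.126
```

Emit:
carry_out(
  deltas=[
    [[-0.0005,0,0,0,-0.3,-4,255],[0,0,-0.001,0,0,-1,255],[-0.0005,0,-0.0005,0,0,-4,255],[0,0,-0.001,0,0,-1,255],[0,0,-0.0005,0,0,0,255]],
  ],
)

```text
clock: 14.0
tcp_pos: [0.5441, -0.1811, 0.1512]
orientation: [179.5, -0.3, -163.4]
contact_force: [2.0, -2.5, -11.2]
finger_gap: 0.128
```

```bash
python3 -c "
from h import *
cen(sense()['orientation'][2])"
```

```text
[ 0.5441 -0.1811  0.1512] [ 179.5   -0.3 -163.4] [  2.   -2.5 -11.2] [-0.43 -0.88  0.01]
(array([ 0.0006, -0.0019, -0.    ]), array([ 0.46, -0.26, -0.  ]))
```

Emit:
carry_out(
  deltas=[
    [[0.001,-0.002,0.0005,0.5,-0.3,-4,255],[0,0,-0.0005,0,0,-1,255],[0,0,0,0,0,-4,255],[0,0,-0.001,0,0,-1,255],[0,0,-0.0005,0,0,0,255]],
  ],
)

```text
clock: 14.5
tcp_pos: [0.546, -0.1846, 0.1596]
orientation: [-179.5, 0.4, -153.7]
contact_force: [-0.2, 0.1, -2.6]
finger_gap: 0.125
```

Emit:
carry_out(
  deltas=[
    [[0,-0.0005,0,0,-0.2,-4,255],[0,0,-0.0005,0,0,-1,255],[0,0,0,0,0,-4,255],[0,0,-0.001,0,0,-1,255],[0,0,-0.0005,0,0,0,255]],
  ],
)

```text
clock: 15.0
tcp_pos: [0.5446, -0.1851, 0.1616]
orientation: [-179.6, 0.4, -144.3]
contact_force: [0.5, -0.1, -6.3]
finger_gap: 0.129
```

```bash
python3 -c "
from h import *
cen(sense()['orientation'][2])"
```

```text
[ 0.5446 -0.1851  0.1616] [-179.6    0.4 -144.3] [ 0.5 -0.1 -6.3] [-0.02 -0.29 -1.07]
(array([ 0.   ,  0.002, -0.   ]), array([-0.37,  0.36, -0.  ]))
```

The head popped through at about 130° of turn (yaw ≈ -154, z rose to 0.160). The next step turned too far: Mz is -1.1 N m. I'll turn back to relieve it, then lift.

Emit:
carry_out(
  deltas=[
    [[0,0.001,0,-0.3,0.3,4,255],[0,0,0,0,0,2,255],[0,0,0,0,0,0,255]],
  ],
)

```text
clock: 15.3
tcp_pos: [0.5457, -0.185, 0.1638]
orientation: [-179.7, 0.2, -150.8]
contact_force: [0.2, -0.6, -3.5]
finger_gap: 0.127
```

```bash
python3 -c "
from h import *
cen(sense()['orientation'][2])"
```

```text
[ 0.5457 -0.185   0.1638] [-179.7    0.2 -150.8] [ 0.2 -0.6 -3.5] [0.01 0.05 0.  ]
(array([ 0.001 ,  0.0025, -0.    ]), array([-0.3 ,  0.23, -0.  ]))
```

Emit:
carry_out(
  deltas=[
    [[0,0,-0.004,0,0,0,255],[0,0,-0.005,0,0,0,255],[0,0,-0.005,0,0,0,255],[0,0,0,0,0,0,255]],
  ],
)

```text
clock: 15.7
tcp_pos: [0.5466, -0.1853, 0.1814]
orientation: [-179.5, 0.4, -150.7]
contact_force: [-0.4, 0.2, -2.9]
finger_gap: 0.128
```

Emit:
carry_out(
  deltas=[
    [[0,0,-0.01,0,0,0,255],[0,0,-0.03,0,0,0,255],[0,0,-0.03,0,0,0,255],[0,0,-0.02,0,0,0,255],[0,0,0,0,0,0,255],[0,0,0,0,0,0,255]],
  ],
)

```text
clock: 16.3
tcp_pos: [0.5452, -0.185, 0.2763]
orientation: [-179.5, 0.4, -150.7]
contact_force: [-0.0, -0.1, -4.9]
finger_gap: 0.129
```

```bash
python3 - <<'E'
from h import *
c=camera("scene");s=camera("side");print(sense()["qpos"].round(1))
a=c["color"][...,::-1];b=s["color"][...,::-1]
cv2.imwrite("pics/up.png",np.hstack([cv2.resize(a[140:340,140:340],(400,400)),cv2.resize(b[60:260,200:400],(400,400))]))
E
```

```text
[  1.4  -1.4   5.7   0.3 -96.6  27.9]
```

View pics/up.png

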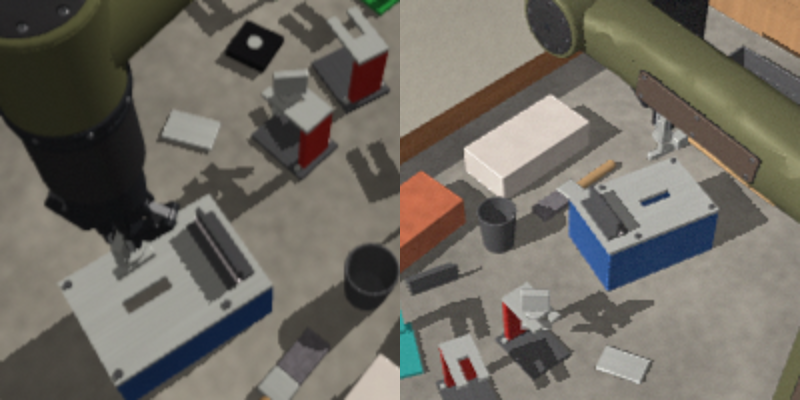

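The key is out and the slot is empty; the force shows only the key's weight. Next I'll carry it high to the -x side of the empty fork.

```bash
python3 - <<'E'
from h import *
plan([.43,.32,.285],-150.7,16)
c=camera("scene");o=lambda x,y:(140+x/2,140+y/2)
print("used tips/back",[onz(c,o(*v),.118).round(3) for v in [(332,108),(300,125)]],"free",[onz(c,o(*v),.118).round(3) for v in [(388,50),(355,62)]])
E
```

```text
[-0.009, 0.031, -0.001] [-0.0, 0.0, -0.0]
[-0.009, 0.031, -0.001] [-0.0, 0.0, -0.0]
[-0.009, 0.031, -0.001] [-0.0, 0.0, -0.0]
[-0.009, 0.031, -0.001] [-0.0, 0.0, -0.0]
[-0.009, 0.031, -0.001] [-0.0, 0.0, -0.0]
[-0.009, 0.031, -0.001] [-0.0, 0.0, -0.0]
[-0.009, 0.031, -0.001] [-0.0, 0.0, -0.0]
[-0.009, 0.031, -0.001] [-0.0, 0.0, -0.0]
[-0.009, 0.031, -0.001] [-0.0, 0.0, -0.0]
[-0.009, 0.031, -0.001] [-0.0, 0.0, -0.0]
[-0.009, 0.031, -0.001] [-0.0, 0.0, -0.0]
[-0.009, 0.031, -0.001] [-0.0, 0.0, -0.0]
[-0.009, 0.031, -0.001] [-0.0, 0.0, -0.0]
[-0.009, 0.031, -0.001] [-0.0, 0.0, -0.0]
[-0.009, 0.031, -0.001] [-0.0, 0.0, -0.0]
[-0.009, 0.031, -0.001] [-0.0, 0.0, -0.0]
used tips/back [array([0.561, 0.168]), array([0.544, 0.119])] free [array([0.562, 0.297]), array([0.539, 0.25 ])]
```

Emit:
carry_out(
  deltas=[
    [[-0.005,0.015,-0.001,0,0,0,255],[-0.009,0.031,-0.001,0,0,0,255],[-0.009,0.031,-0.001,0,0,0,255],[-0.009,0.031,-0.001,0,0,0,255],[-0.009,0.031,-0.001,0,0,0,255],[-0.009,0.031,-0.001,0,0,0,255],[-0.009,0.031,-0.001,0,0,0,255],[-0.009,0.031,-0.001,0,0,0,255]],
  ],
)

```text
clock: 17.25
tcp_pos: [0.485, 0.059, 0.2723]
orientation: [-179.9, -0.5, -151.0]
contact_force: [0.3, 0.4, -3.0]
finger_gap: 0.129
```

Emit:
carry_out(
  deltas=[
    [[-0.009,0.031,-0.001,0,0,0,255],[-0.009,0.031,-0.001,0,0,0,255],[-0.009,0.031,-0.001,0,0,0,255],[-0.009,0.031,-0.001,0,0,0,255],[-0.009,0.031,-0.001,0,0,0,255],[-0.009,0.031,-0.001,0,0,0,255],[-0.005,0.02,0,0,0,0,255],[0,0,0,0,0,0,255]],
  ],
)

```text
clock: 18.05
tcp_pos: [0.4262, 0.2813, 0.2699]
orientation: [-180.0, -1.0, -150.6]
contact_force: [0.1, -1.0, -2.9]
finger_gap: 0.124
```

```bash
python3 - <<'E'
from h import *
print(sense()["qpos"].round(1))
plan([.43,.32,.285],-150.7,3)
E
```

```text
[ 55.7  -9.9  -2.6  -0.4 -98.3 -26.4]
[-0.007, 0.011, -0.005] [-0.0, -0.3, 0.0]
[-0.007, 0.011, -0.005] [-0.0, -0.3, 0.0]
[-0.007, 0.011, -0.005] [-0.0, -0.3, 0.0]
```

Emit:
carry_out(
  deltas=[
    [[-0.007,0.011,-0.005,0,-0.3,0,255],[-0.007,0.01,-0.005,0,-0.3,0,255],[-0.005,0.006,-0.003,0,-0.3,0,255],[0,0,0,0,0,0,255],[0,0,0,0,0,0,255]],
  ],
)

```text
clock: 18.55
tcp_pos: [0.4292, 0.3161, 0.2823]
orientation: [-179.9, -0.2, -150.6]
contact_force: [-0.9, -0.6, -3.0]
finger_gap: 0.128
```

```bash
python3 - <<'E'
from h import *
T=tool();c=camera("wrist");cv2.imwrite("pics/w2.png",c["color"][...,::-1]);print(T.round(4).tolist())
print(proj(c,(.5017,.2924,.118),T))
E
```

```text
[[-0.8708, -0.4916, -0.0018, 0.4292], [-0.4916, 0.8708, -0.003, 0.3161], [0.0031, -0.0017, -1.0, 0.2823], [0.0, 0.0, 0.0, 1.0]]
[223.2898047  134.68744294]
```

View pics/w2.png

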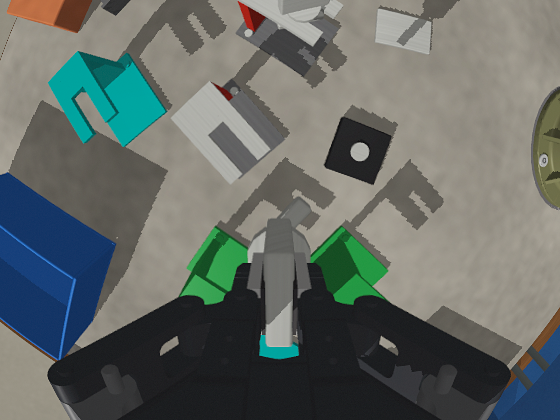

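The empty rest's top face is at about (172,118), (213,82), (270,147), (233,183), with the gap between its tines. Two green forks lie close to the approach, at (220,265) and (350,265), so I need their clearance. One enlarged crop.

```bash
python3 - <<'E'
from h import *
im=cv2.imread("pics/w2.png")
cv2.imwrite("pics/w2c.png",cv2.resize(im[70:190,165:305],(700,600),interpolation=cv2.INTER_CUBIC))
T=tool();c=camera("wrist")
for z in(.118,):
  for n,p in dict(gLtopleft=(218,226),gLright=(250,245),gRtop=(345,226),gRr=(388,268),gRl=(312,258)).items():print(n,onz(c,p,z,T).round(3))
E
```

```text
gLtopleft [0.465 0.376]
gLright [0.427 0.378]
gRtop [0.353 0.313]
gRr [0.283 0.33 ]
gRl [0.364 0.359]
```

View pics/w2c.png

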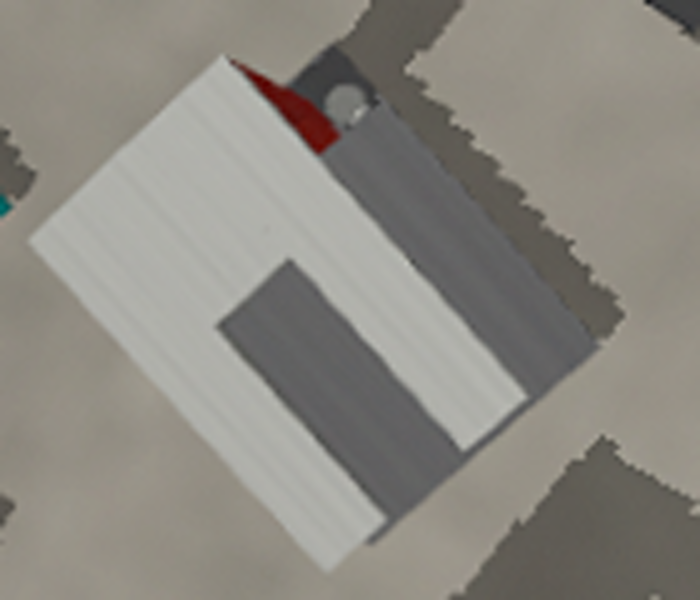

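```bash
python3 - <<'E'
from h import *
T=tool();c=camera("wrist")
f=lambda x,y:onz(c,(165+x/5,70+y/5),.118,T)
e1,e2,t1,t2,o1,o2,b1,b2=[f(*p) for p in [(290,258),(217,327),(463,450),(387,522),(525,398),(328,572),(225,55),(30,240)]]
n=lambda v:np.hypot(*v).round(4)
print("gap w",n(e1-e2),n(t1-t2),"gap len(50)",n(t1-e1),n(t2-e2),"over(52)",n(o1-o2),n(b1-b2),"len",n(b1-o1))
d=(e1+e2-t1-t2)+(b1+b2-o1-o2);d/=np.hypot(*d);yaw=np.degrees(np.arctan2(d[1],d[0]))
tip=(t1+t2)/4+(o1+o2)/4;F=tip+.036*d;print("tip",tip.round(4),"yaw",yaw,"F",F.round(4),"fromend",((e1+e2)/2-.014*d).round(4))
print("ty",T[:2,1])
E
```

```text
gap w 0.0192 0.0202 gap len(50) 0.0492 0.0498 over(52) 0.0508 0.0517 len 0.0871
tip [0.4645 0.3074] yaw -20.16038066526774 F [0.4983 0.295 ] fromend [0.4979 0.2952]
ty [-0.49138576  0.87094041]
```

Fork: F=(0.498,0.295), yaw -20.2°, with sizes matching the drawing (gap 20, length 50, width 51–52). The green forks stay about 55 mm from the key's axis. I'll descend in front of the tines.

```bash
python3 - <<'E'
from h import *
plan([.4267,.3231,.15],-150.6,5)
E
```

```text
[-0.0, 0.002, 0.026] [-0.0, -0.0, 0.0]
[-0.0, 0.002, 0.026] [-0.0, -0.0, 0.0]
[-0.0, 0.002, 0.026] [-0.0, -0.0, 0.0]
[-0.0, 0.002, 0.026] [-0.0, -0.0, 0.0]
[-0.0, 0.002, 0.026] [-0.0, -0.0, 0.0]
```

Emit:
carry_out(
  deltas=[
    [[0,0.002,0.02,0,0,0,255],[0,0.002,0.026,0,0,0,255],[0,0.002,0.026,0,0,0,255],[0,0.002,0.026,0,0,0,255],[0,0,0.02,0,0,0,255],[0,0,0.006,0,0,0,255],[0,0,0,0,0,0,255],[0,0,0,0,0,0,255]],
  ],
)

```text
clock: 19.5
tcp_pos: [0.4266, 0.3201, 0.1566]
orientation: [-180.0, 0.1, -150.8]
contact_force: [0.2, 0.2, -2.8]
finger_gap: 0.127
```

```bash
python3 - <<'E'
from h import *
print(rel([.4267,.3231,.145],-150.6),rel([.4996,.2962,.145],-150.6))
T=tool();c=camera("wrist");cv2.imwrite("pics/w3.png",c["color"][...,::-1])
E
```

```text
(array([-0.0016,  0.0026,  0.0116]), array([-0.04,  0.06, -0.22])) (array([-0.0521, -0.0564,  0.0117]), array([-0.04,  0.06, -0.22]))
```

Emit:
carry_out(
  deltas=[
    [[-0.0015,0.0025,0.008,0,0,-0.2,255],[0,0,0.003,0,0,0,255],[0,0,0,0,0,0,255]],
  ],
)

```text
clock: 19.85
tcp_pos: [0.4276, 0.3243, 0.1478]
orientation: [179.9, 0.3, -150.6]
contact_force: [-0.4, 0.4, -2.0]
finger_gap: 0.126
```

```bash
python3 - <<'E'
from h import *
print(rel([.4996,.2962,.145],-150.6))
T=tool();c=camera("wrist");cv2.imwrite("pics/w3.png",c["color"][...,::-1])
E
```

```text
(array([-0.0489, -0.0598,  0.003 ]), array([ 0.07,  0.32, -0.  ]))
```

View pics/w3.png

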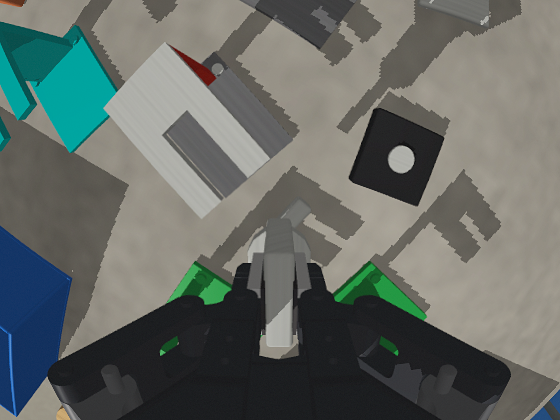

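The view is clear, with the key's collar at (278,243) in front of the tines. Sliding in, first part.

Emit:
carry_out(
  deltas=[
    [[-0.008,-0.01,0.001,0,0.3,0,255],[-0.008,-0.01,0.001,0,0,0,255],[-0.008,-0.01,0,0,0,0,255],[0,0,0,0,0,0,255],[0,0,0,0,0,0,255]],
  ],
)

```text
clock: 20.4
tcp_pos: [0.4671, 0.3084, 0.1461]
orientation: [179.9, 0.0, -150.7]
contact_force: [0.3, 0.6, -2.6]
finger_gap: 0.124
```

```bash
python3 - <<'E'
from h import *
print(rel([.4996,.2962,.145],-150.6))
T=tool();k=T[:2,3]-.0025*T[:2,1]-[.498,.295];a=np.radians(-20.2);print("key axis in fork frame",k@[np.cos(a),np.sin(a)],k@[-np.sin(a),np.cos(a)])
E
```

```text
(array([-0.0223, -0.0266,  0.0011]), array([ 0.06,  0.04, -0.05]))
key axis in fork frame -0.03172609738596445 0.0003045768708128292
```

Centred to 0.3 mm, with the stem just between the tines and no contact. Now the rest.

Emit:
carry_out(
  deltas=[
    [[-0.006,-0.007,0,0,0,0,255],[-0.006,-0.007,0,0,0,0,255],[-0.006,-0.007,0,0,0,0,255],[0,0,0,0,0,0,255],[0,0,0,0,0,0,255]],
  ],
)

```text
clock: 20.9
tcp_pos: [0.4957, 0.2979, 0.146]
orientation: [179.9, 0.0, -150.7]
contact_force: [-0.1, 0.6, -2.6]
finger_gap: 0.128
```

```bash
python3 - <<'E'
from h import *
print(rel([.4996,.2962,.141],-150.6))
T=tool();k=T[:2,3]-.0025*T[:2,1]-[.498,.295];a=np.radians(-20.2);print("key axis in fork frame",k@[np.cos(a),np.sin(a)],k@[-np.sin(a),np.cos(a)],sense()["moment"])
E
```

```text
(array([-0.0026, -0.0034,  0.005 ]), array([ 0.05,  0.03, -0.07]))
key axis in fork frame -0.0012824450609972193 0.00029708803055724536 [-0.00123309  0.02920714  0.04549591]
```

Emit:
carry_out(
  deltas=[
    [[-0.0025,-0.0035,0,0,0,0,255],[0,0,0.003,0,0,0,255],[0,0,0.002,0,0,0,255],[0,0,0,0,0,0,255]],
  ],
)

```text
clock: 21.3
tcp_pos: [0.4994, 0.2962, 0.1405]
orientation: [179.9, 0.0, -150.6]
contact_force: [0.4, 0.8, -3.1]
finger_gap: 0.13
```

Emit:
carry_out(
  deltas=[
    [[0,0,0.0015,0,0,0,255],[0,0,0,0,0,0,255],[0,0,0,0,0,0,255]],
  ],
)

```text
clock: 21.6
tcp_pos: [0.4992, 0.2964, 0.1391]
orientation: [179.9, 0.0, -150.6]
contact_force: [-0.6, 0.3, -2.1]
finger_gap: 0.128
```

Emit:
carry_out(
  deltas=[
    [[0,0,0.001,0,0,0,255],[0,0,0,0,0,0,255]],
  ],
)

```text
clock: 21.8
tcp_pos: [0.4994, 0.2966, 0.1391]
orientation: [179.9, 0.1, -150.6]
contact_force: [-0.5, -0.5, -2.9]
finger_gap: 0.126
```

Emit:
carry_out(
  deltas=[
    [[0,0,0.001,0,0,0,255],[0,0,0,0,0,0,255]],
  ],
)

```text
clock: 22.0
tcp_pos: [0.4996, 0.2967, 0.139]
orientation: [179.9, 0.2, -150.6]
contact_force: [-0.2, -0.1, -2.8]
finger_gap: 0.124
```

Emit:
carry_out(
  deltas=[
    [[0,0,0.0015,0,-0.2,0,255],[0,0,0.001,0,0,0,255],[0,0,0,0,0,0,255]],
  ],
)

```text
clock: 22.3
tcp_pos: [0.4998, 0.2967, 0.139]
orientation: [179.9, 0.5, -150.6]
contact_force: [-0.2, -0.1, -1.4]
finger_gap: 0.129
```

Seated: z holds at 0.139, which is 118 mm plus the 20.9 mm offset, and the weight is easing off. Releasing.

Emit:
carry_out(
  deltas=[
    [[0,0,0,0,0,0,210],[0,0,0,0,0,0,200],[0,0,0,0,0,0,180],[0,0,0,0,0,0,150],[0,0,0,0,0,0,130],[0,0,0,0,0,0,130]],
  ],
)

```text
clock: 22.9
tcp_pos: [0.5005, 0.297, 0.1383]
orientation: [179.9, 0.6, -150.6]
contact_force: [-0.3, 0.4, 0.4]
finger_gap: 0.495
```

Emit:
carry_out(
  deltas=[
    [[0,0,-0.01,0,0,0,130],[0,0,-0.02,0,0,0,130],[0,0,-0.03,0,0,0,130],[0,0,-0.03,0,0,0,130],[0,0,-0.03,0,0,0,130],[0,0,0,0,0,0,130],[0,0,0,0,0,0,130]],
  ],
)

```text
clock: 23.6
tcp_pos: [0.4995, 0.2955, 0.2667]
orientation: [180.0, 0.7, -150.6]
contact_force: [0.1, 0.2, -0.8]
finger_gap: 0.487
```

```bash
python3 - <<'E'
from h import *
s=sense();print(s["clock"],s["contact_force"]);T=tool()
c=camera("wrist");a=c["color"][...,::-1];b=camera("side")["color"][...,::-1];d=camera("scene")["color"][...,::-1]
cv2.imwrite("pics/w4.png",a);cv2.imwrite("pics/s4.png",b);cv2.imwrite("pics/c4.png",d)
print("F px",proj(c,(.498,.295,.171),T))
cv2.imwrite("pics/end.png",np.vstack([np.hstack([cv2.resize(a,(400,300)),cv2.resize(b[190:290,190:323],(400,300))]),np.hstack([cv2.resize(b,(400,300)),cv2.resize(d,(400,300))])]))
E
```

```text
23.6 [ 0.14722698  0.24776034 -0.76898052]
F px [281.86177405 212.95637604]
```

View pics/end.png

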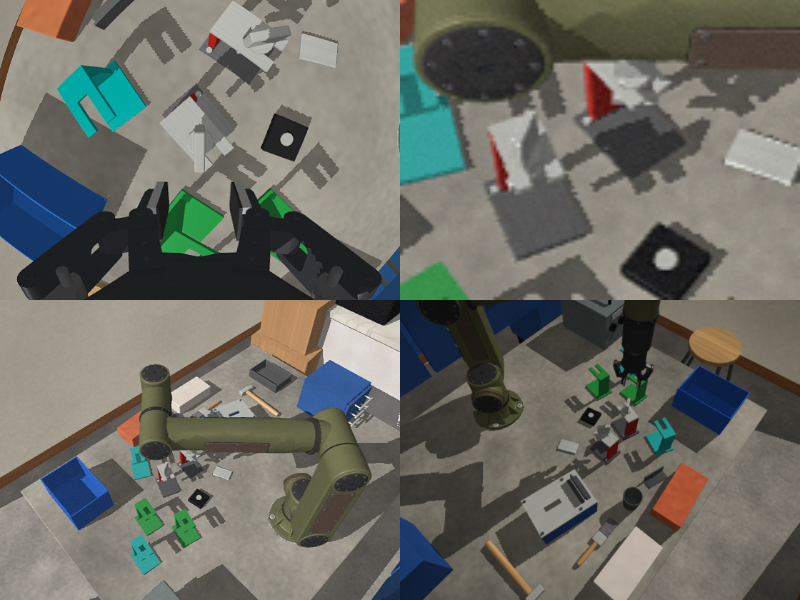

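The key hangs on the empty rest: its wing is at wrist px ≈(281,207) and I predicted (282,213). One enlarged check that it sits level.

```bash
python3 -c "
import cv2
a=cv2.imread('pics/w4.png');cv2.imwrite('pics/w4c.png',cv2.resize(a[110:250,210:370],(800,600)[0:2] if 0 else (685,600),interpolation=cv2.INTER_CUBIC))"
```

```text
(no output)
```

View pics/w4c.png

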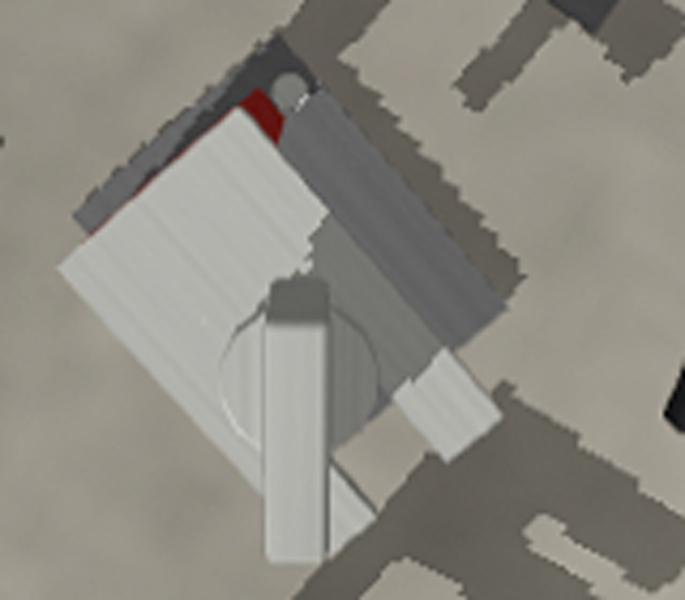

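The collar lies flat across both tines near the closed end of the gap, the wing is upright, and the gripper is clear. Handing in.

```bash
python3 -c "
from workcell import sense,job_done
s=sense();print(s['clock'],s['contact_force'].round(1),s['joint_velocities'].round(2))
print(job_done())"
```

```text
23.75 [ 0.7  1.  -0.2] [-0.04  0.47 -0.83 -0.32 -0.01 -0.1 ]
the job is handed in; nothing more can be done
None
```

The key is out of the slot and hanging by its collar on the empty red rest. I handed the job in at 23.75 s of the 67 s allowed.

**Getting it out:** I gripped the wing, lifted 22 mm until the head met the plate, and turned with light upward pressure. The first 86° of that sweep was off-centre and may not have been able to find the turn. I then found the slot's middle by touch and carried on. The head came through about 130° from where the wing started. The next step over-turned it slightly inside the slot (about 1.1 N m), so I turned back until it was free before lifting.

**Hanging it:** I slid the stem between the tines without contact and lowered the key until the collar took the weight at the expected height. My estimate puts the stem about 3 mm past the fork's reference point, towards the closed end of the gap.

**Last checks:** In the final pictures the collar lies flat on both tines and the wing is upright. The slot was clear after the lift. I saw the spare and the bystanders in place by eye only and did not measure them. The gripper is about 130 mm above the hanging position and touching nothing. The highest wrist force I read was about 21 N. No check failed at the end.

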